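# Hang the bench pail on the lipped hooks

### The arm

A 6-joint arm with a two-finger parallel gripper is mounted at the origin on the work surface. World frame = base frame: x ahead of the robot, y to its left, z up, the work surface at z = 0. Lengths are in m, angles in rad, forces in N, time in s.
With the tool pointing down it reaches from about 0.35 to 0.775 m from the base axis. Payload 7.3 kg.
Tool frame: the origin (TCP) lies midway between the tips of the shut fingers; the grasp point (between the pads) lies 19 mm behind it; z points along the fingers, y is the line along which they close (so a half turn about z gives the same grasp; the last joint's range is limited). The gripper opens to 92 mm and grips with 3 to 60 N. Pads are 19 mm wide; open, the fingers measure 130 mm over their backs; the gripper's body (75 mm by 190 mm) begins 47 mm behind the grasp point.
Start: joints at [1.194, 0.342, 1.524, -0, 1.275, -0.146], TCP at [0.12, 0.511, 0.227] pointing down, gripper open.
Joint ranges: [-2.53, 2.53], [-0.77, 2.02], [0.04, 2.7], [-1, 4.14], [0.28, 2.66], [-3.11, 3.11]. Speed limits (rad/s): [2.57, 2.57, 3.14, 3.14, 3.14, 3.14].

### API

Orientations are given as a unit quaternion [x, y, z, w].
In Python, from station import arm gives the robot as it stands. The module is installed in compiled form; this text tells all that it offers.
- The arm moves only by the tool step_arm, never from a script. Its argument "moves" is a list of rows, each a list of 3 entries, a list of its own where there are three numbers: the turn, a rotation vector about the tool's x, y, z in rad, then the shift along the tool's x, y, z in mm, then the gripper command: -1 is shut, 1 is fully open, values between are in proportion. A call has 1 to 20 rows; each row is the pose to reach, as a shift and turn from the pose commanded when the call began, along the tool's axes at that moment; what a row does not reach only later rows make up. A row lasts 1/12 s, in which the tool goes at most 41.7 mm and 7.16 degrees, less where a joint would pass 70% of its speed; a pose out of reach is approached as far as the arm can. A call with a gripper value outside its range is refused whole. The fingers move at their own pace and stop on an object; "force" is the grip in N (left out, the last holds). Time passes only in rows, so rows that repeat a pose let the fingers close. It gives the time, the measured TCP pose, the force, the opening and the grip force at its end, in the units of the state.
- arm.read_state(): the state, without advancing time (a new reading comes with each control period).
- arm.capture(name): name is "scene" or "top"; returns a dict with "pixels" (480x640x3 uint8, red, green, blue), "fx", "fy", "cx", "cy" (pixels), "dist_coeffs" ([k1, k2, p1, p2, k3] as OpenCV has them; the pictures are not rectified), "view" (4x4, takes a point from world to camera coordinates). Camera axes: x right, y down, z forward; pixel columns grow to the right and rows downward; lengths in m; the calibration is good to about 2 mm. A picture is of the moment at which its call begins. There is no depth.
- arm.hand_in(): hands the job in; it is judged then, once.
The state is a dict: "time_s": time; "joints": joint angles; "joint_velocities": joint speeds; "effort": joint torques, N m; "eef_pos": TCP position; "tool_rot": TCP orientation; "ft_force": force on the tool from outside, world axes, zero at the start; "torque": the same for the moment, N m; "gripper_width": opening from 0.0 (shut) to 1.0 (fully open); "gripper_force": force on a finger pad.
Only numpy, scipy, OpenCV 4.12 (cv2) and the standard library are available. Lean on these libraries where they do the work, as an engineer would, in place of code of your own. Each camera call takes 0.05 s, during which the arm holds its last target. There are 200 camera calls.

### The job

Raise the flat-lying bail of the small steel pail upright while the pail stays standing where it is, then lift the pail by the bail's wooden grip and hang it on the pair of hooks: lay the bail wire on the two prongs behind the overhanging lips and draw it in under the lips until it is fully home against the upturned ends. Set it down and slide it gently, by feel, for a hard push or a drop would knock the hooks out of adjustment; then let go so that the pail hangs still, and leave the other things on the bench alone.

Things in the scene. Friction and masses are not known exactly. Their poses are not given: they have to be found in the camera images.
- pail: Loose open steel pail, 85 mm high, 84 mm across the rim, 78 mm across the foot, 0.35 to 0.67 kg with its bail. Origin at the centre of the underside, z up. Its bail hinges at two ears on its +y and -y sides, on an axis parallel to the pail's y, 72 mm above the origin. At the start the bail lies flat towards the pail's -x side, which faces roughly towards the robot.
- bail (a joint): Angle of the wire bail about the ear axis, rad: 0 = lying flat (level) towards the pail's -x, pi/2 = upright, pi = flat towards +x. Starts at 0. Swings easily, but pushing inwards along the bail tips the light pail over. The bail is a U of 8 mm round wire: arms 96 mm apart (centres), cross bar 112 mm from the ear axis, straight for 40 mm either side of its middle.
- grip_mid (a point): Middle of the bail's cross bar, on its axis, at the centre of the wooden grip: a cylinder 14 mm in diameter and 36 mm long (along the pail's y) that turns freely on the wire. Flat, it stands about 72 mm above the bench, with 60 mm clear between it and the pail's wall.
- bracket: Fixed stand. Origin on the bench below home (where the bail's middle hangs); x runs from the hooks' upturned ends to the posts, roughly away from the robot; z up. Foot plate 12 mm thick, x -20 to 170, 140 mm wide. Two posts at x = 130, 218 mm high, carry a clamped block (front face x = 117) with two equal hooks of 8 mm round rod at y = +31 and -31, level prongs along x.
- home (a point): Fixed point 237 mm straight above bracket's origin, same axes. Mean place of the cross bar's axis when home. The hooks' block is clamped at an unmeasured height: the bar's axis, lying on the prongs, is 223 to 251 mm above the bench, new every time, so find it by feel or sight. The clamp holds firm; more than 15 N on hooks or stand is a hard push.
- lips (a point): Fixed point on the bracket, 11 mm in x from home, at the mean height of the lips' middle (27 mm above the prong's axis; each lip moves with the block). At x = -8 (axis) each prong turns up and carries a lip above itself: a flat steel bar 46 mm long (x = -12 to 34), 8 mm wide, 20 mm high. The gap between prong and lip is 13 mm clear; the lip's top is 33 mm above the prong's top.
- mouth (a point): Fixed point on the bracket, 52 mm in x from home, where the bar can be lowered on the prongs: they are open from above from x = 34 to 113. The pail must hang below the prongs, which pass through the window between cross bar and pail; so it comes in from the -x side with the bar above the lips, then is lowered here and drawn back towards -x.
- jar: Loose glass jar, 68 mm across, 100 mm high; origin at the centre of its underside. Bystander.
- spool: Loose twine spool standing upright, 60 mm across, 70 mm high; origin at the centre of its underside. Bystander.
- offcut: Loose wooden offcut, 60 x 130 x 38 mm lying flat; origin at the centre of its underside. Bystander.
There are look-alikes about, which are no part of the job. Leave any blue, pink or purple look-alike of the pail alone.

How it is judged:
On the way, in this order (a step that is already met when the one before it is completed fails the run):
1. the bail is raised upright (within 0.35 rad) while the pail stands on the bench, within 30 mm of where it was (value of joint bail between 1.22 and 1.92 rad and height (world z) of pail below 0.008 m and angle between pail's own z axis and vertical below 0.15 rad and distance of pail from where it was at the start of the episode below 0.03 m), for 0.2 s.
2. the cross bar is laid on the prongs (over 0.5 N) in the open stretch behind the lips (contact force between pail and bracket above 0.5 N and x of grip_mid in the frame of bracket between 0.036 and 0.115 m and y of grip_mid in the frame of bracket between -0.02 and 0.02 m and height (world z) of grip_mid between 0.218 and 0.2535 m and height (world z) of pail above 0.025 m), for 0.2 s.
At the end, for the whole second after the job is handed in: The pail hangs off the bench by its bail on both prongs under the lips, the cross bar home against the upturned ends (within 9 mm) and centred within 15 mm, the pail upright within 0.25 rad and hanging still (under 60 mm/s) (contact force between pail and bracket above 2 N and x of grip_mid in the frame of bracket between -0.006 and 0.009 m and y of grip_mid in the frame of bracket between -0.015 and 0.015 m and height (world z) of grip_mid between 0.218 and 0.2535 m and height (world z) of pail above 0.025 m and angle between pail's own z axis and vertical below 0.25 rad and linear speed of pail below 0.06 m/s); the robot touches nothing.
It fails at once if the pail or its bail presses or strikes the hooks or stand with more than 15 N (contact force between pail and bracket above 15 N).
It fails at once if the robot presses on the hooks or stand with more than 15 N (contact force between any of the arm, the fingers and bracket above 15 N).
It fails at once if a bystander is moved more than 30 mm (distance of any of jar, spool, offcut from where it was at the start of the episode above 0.03 m).
It also fails if it takes over 72 s, if anything falls off the work surface, if the arm or the gripper's body presses on something with over 40 N, if the wrist force passes 120 N, or if a joint passes its speed limit or range.

## Working session

There is one attempt and no reset: what is moved stays moved. The work goes in short steps, Python scripts to look and compute and a tool call to move; the robot and the scene stay as the last step left them, time stands still between calls to the robot, and variables do not carry over. Pictures are saved under pics/ and viewed, at most 12 in all, crops included, and the job is handed in when it is done.

Besides the shell and the picture viewer there is one more tool, called by a JSON object that holds its "method" and its "body", one argument or row to a line. step_arm: Moves the arm, as the interface text tells. Its arguments: {"type":"object","properties":{"moves":{"type":"array","items":{"type":"array"}},"force":{"type":"number"}},"required":["moves"]}

```bash
mkdir -p pics
cat > h.py <<'E'
import numpy as np, cv2
from station import arm
from scipy.spatial.transform import Rotation as R
def cap(n,f=None):
    c=arm.capture(n)
    if f: cv2.imwrite('pics/'+f,c['pixels'][:,:,::-1])
    c['K']=np.array([[c['fx'],0,c['cx']],[0,c['fy'],c['cy']],[0,0,1.]]); c['V']=np.array(c['view']); c['D']=np.array(c['dist_coeffs'],float)
    return c
def ray(c,uv):
    p=cv2.undistortPoints(np.array(uv,float).reshape(-1,1,2),c['K'],c['D'])[:,0]
    d=np.c_[p,np.ones(len(p))]@c['V'][:3,:3]; o=-c['V'][:3,:3].T@c['V'][:3,3]
    return o,d
def onz(c,uv,z):
    o,d=ray(c,uv); return o+d*((z-o[2])/d[:,2])[:,None]
def proj(c,P):
    return cv2.projectPoints(np.array(P,float).reshape(-1,3),cv2.Rodrigues(c['V'][:3,:3])[0],c['V'][:3,3],c['K'],c['D'])[0][:,0]
def tri(c1,u1,c2,u2):
    o1,d1=ray(c1,[u1]);o2,d2=ray(c2,[u2]);A=np.c_[d1[0],-d2[0]]
    t=np.linalg.lstsq(A,o2-o1,rcond=None)[0]; a=o1+t[0]*d1[0]; b=o2+t[1]*d2[0]
    return (a+b)/2,np.linalg.norm(a-b)
E
python3 - <<'E'
from h import *
np.set_printoptions(precision=4,suppress=True)
for n in('scene','top'):
    c=cap(n,n+'0.png'); print(n,c['fx'],c['D'],ray(c,[[320,240]]))
s=arm.read_state(); print(s)
E
```

```text
scene 540.3493346665612 [-0.1345  0.      0.      0.      0.    ] (array([1.2886, 0.0852, 1.291 ]), array([[-0.5429, -0.0116, -0.84  ]]))
top 619.7130505286492 [-0.209  0.     0.     0.     0.   ] (array([0.459 , 0.0702, 1.6444]), array([[ 0.0661,  0.0022, -0.9979]]))
{'time_s': 0.1, 'joints': array([ 1.194 ,  0.3426,  1.5249,  0.    ,  1.2754, -0.146 ]), 'joint_velocities': array([-0.0001, -0.0015, -0.0031, -0.    ,  0.    ,  0.0005]), 'effort': array([  0.0008, -43.201 , -24.4693,   0.0719,   0.0527,  -0.    ]), 'eef_pos': array([0.1199, 0.5108, 0.2261]), 'tool_rot': array([ 0.1151,  0.9933, -0.0006, -0.0002]), 'ft_force': array([ 0.0569,  0.4042, -0.1775]), 'torque': array([-0.0353, -0.0367,  0.0019]), 'gripper_force': 0.0, 'gripper_width': 1.003323448915295}
```

View pics/scene0.png

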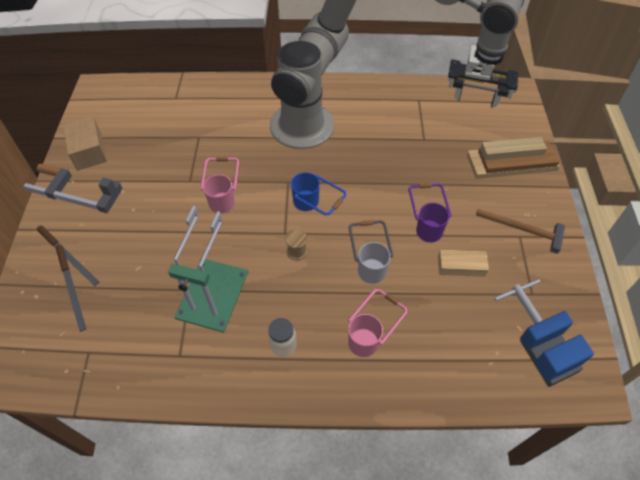

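View pics/top0.png

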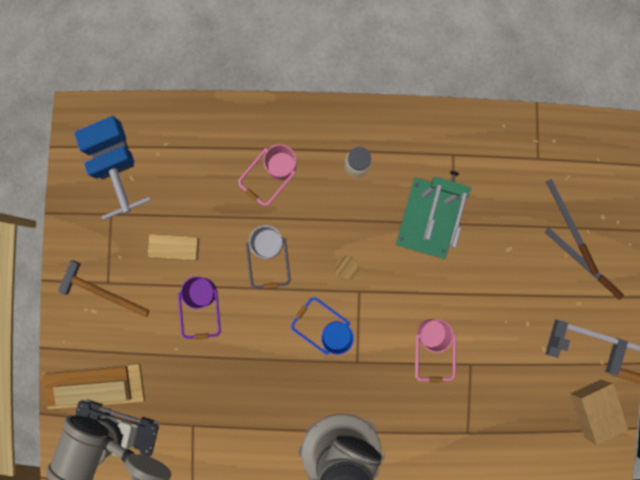

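The scene view shows the grey pail at about (373,262), its grip at (367,222), and the green bracket at (210,293). In the top view these are at (267,243), (271,285) and (433,218). The jar is at top (358,160), the spool at (346,267) and the offcut at (173,247).

Run:
```python
from h import *
np.set_printoptions(precision=4,suppress=True)
s=cv2.imread('pics/scene0.png');t=cv2.imread('pics/top0.png')
a=cv2.resize(t[170:270,390:480],None,fx=4,fy=4,interpolation=cv2.INTER_CUBIC)
b=cv2.resize(s[200:335,160:255],None,fx=4,fy=4,interpolation=cv2.INTER_CUBIC)
m=np.zeros((600,800,3),np.uint8); m[:400,:360]=a; m[:540,370:750]=b; 
d=t[220:295,240:300]; m[405:555+40,0:152]=cv2.resize(d,(152,190)); cv2.imwrite('pics/m1.png',m)
c=cap('top');cs=cap('scene')
def blob(img,lo,hi,box,minA=20):
    x0,y0,x1,y1=box; h=cv2.cvtColor(img,cv2.COLOR_BGR2HSV); k=cv2.inRange(h,lo,hi); z=np.zeros_like(k); z[y0:y1,x0:x1]=k[y0:y1,x0:x1]
    return z
g=blob(t,(65,80,30),(90,255,255),(385,165,480,270)); n=cv2.findNonZero(g); 
r=cv2.minAreaRect(n); bp=cv2.boxPoints(r); print('rect',r,bp); P=onz(c,bp,0.012); print(P)
# pail grey mask in top
hsv=cv2.cvtColor(t,cv2.COLOR_BGR2HSV); k=blob(t,(0,0,60),(180,60,255),(240,220,300,295)); 
cn=max(cv2.findContours(k,cv2.RETR_EXTERNAL,cv2.CHAIN_APPROX_NONE)[0],key=len)
k2=cv2.morphologyEx(k,cv2.MORPH_OPEN,np.ones((9,9),np.uint8)); cn=max(cv2.findContours(k2,cv2.RETR_EXTERNAL,cv2.CHAIN_APPROX_NONE)[0],key=len)
print('pail',cv2.boundingRect(cn),cv2.minEnclosingCircle(cn))
(x,y),rr=cv2.minEnclosingCircle(cn); print(onz(c,[[x,y]],0.085), proj(c,onz(c,[[x,y]],0.085)+np.array([[0,.042,0]])))
k3=blob(t,(5,90,40),(14,255,200),(255,278,285,295)); n=cv2.findNonZero(k3); 
if n is not None: print('grip',n.reshape(-1,2).mean(0),len(n),cv2.minAreaRect(n)); print(onz(c,[n.reshape(-1,2).mean(0)],0.072))
print('grip2',onz(c,[[271,285.5],[250,285],[290,284]],0.072))
print('tri',tri(c,(271,285.5),cs,(367,222.5)))
print(onz(c,[[358,160]],0.1),onz(c,[[346,267],[173,247]],.06))
```

```text
rect ((432.6651916503906, 214.94955444335938), (55.84127426147461, 76.1471939086914), 16.699243545532227) [[394.9817 243.3945]
 [416.8624 170.4587]
 [470.3487 186.5046]
 [448.468  259.4404]]
[[ 0.564  -0.1248  0.012 ]
 [ 0.7613 -0.1801  0.012 ]
 [ 0.7232 -0.3263  0.012 ]
 [ 0.5254 -0.269   0.012 ]]
pail (249, 226, 33, 32) ((265.1005859375, 241.74569702148438), 17.272748947143555)
[[0.5539 0.2121 0.085 ]] [[248.5724 241.2739]]
grip [268.75   285.5357] 28 ((269.7090148925781, 285.6944274902344), (5.024881839752197, 29.153799057006836), 84.5596694946289)
[[0.4437 0.2004 0.072 ]]
grip2 [[0.4439 0.1946 0.072 ]
 [0.4435 0.2482 0.072 ]
 [0.4492 0.1465 0.072 ]]
tri (array([0.444 , 0.1952, 0.0755]), np.float64(0.001690261408688378))
[[ 0.7667 -0.0166  0.1   ]] [[0.4968 0.0052 0.06  ]
 [0.535  0.4543 0.06  ]]
```

View pics/m1.png

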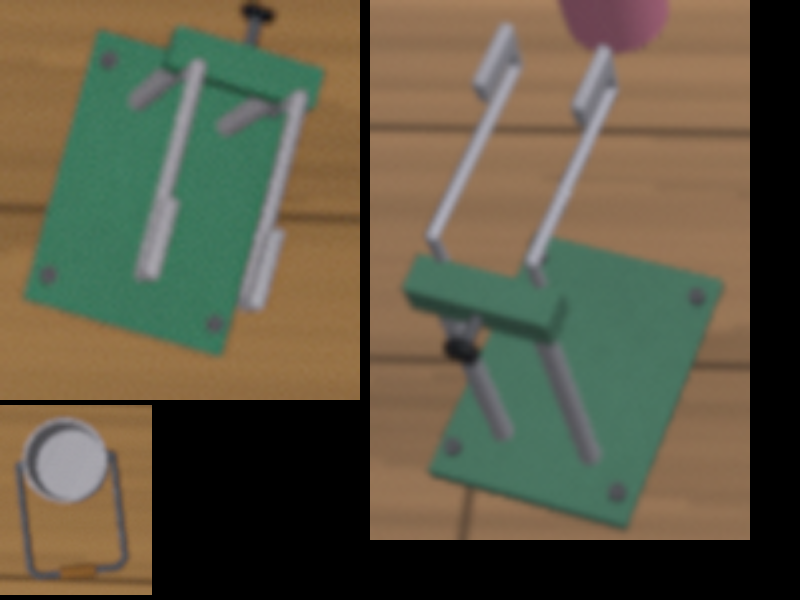

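The crops give the plate corners, the two hooks with their lips, and the bail's arms and cross bar. One more computation, then I move.

```bash
cat >> h.py <<'E'
def rel(p,yaw,tilt=None):
    "print rotvec and shift (mm) from measured pose to target TCP p, tool down with tool y at angle yaw from world x"
    s=arm.read_state(); R0=R.from_quat(s['tool_rot'])
    y=np.array([np.cos(yaw),np.sin(yaw),0]); z=np.array([0,0,-1.]); T=R.from_matrix(np.c_[np.cross(y,z),y,z])
    return (R0.inv()*T).as_rotvec().round(3),(R0.inv().apply(np.array(p)-s['eef_pos'])*1000).round(1)
E
python3 - <<'E'
from h import *
np.set_printoptions(precision=4,suppress=True)
c=cap('top');cs=cap('scene')
A=onz(c,[[247.9,242.5],[252.6,286.3],[284.6,239.7],[289.3,281.2],[255.8,287.5],[285.4,285.1],[270.8,285.5]],.072)
ang=lambda a:np.degrees(np.arctan2(a[1],a[0]))
print('arms',ang(A[0]-A[1]),ang(A[2]-A[3]),'bar',ang(A[4]-A[5])-90, A)
P=onz(c,[[396.25,244.5],[445.5,258.75],[414.25,177.5]],.012); Q=onz(cs,[[206.25,259.25],[248,270.75],[175,318],[223.75,331.75]],.012)
print(P);print(Q)
print('xdir',ang(P[2]-P[0]),ang(Q[2]-Q[0]),ang(Q[3]-Q[1]),'ydir',ang(P[0]-P[1])-90,ang(Q[1]-Q[0])-90,ang(Q[3]-Q[2])-90)
print('front mid',(P[0]+P[1])/2,(Q[0]+Q[1])/2,'centre',Q.mean(0))
for n,(u,v) in {'lipL end +y':((426.8+1,239.5),(218.75,212)),'lipR end -y':((452.5+2,246.5),(194.2,206.5))}.items(): print(n,tri(c,u,cs,v))
print(rel((.444,.195,.150),np.radians(7)),rel((.444,.195,.053),np.radians(7)))
E
```

```text
arms 8.093760023847206 8.264809576670958 bar 6.415822848104341 [[0.5516 0.2573 0.072 ]
 [0.4404 0.2415 0.072 ]
 [0.5614 0.1637 0.072 ]
 [0.4563 0.1485 0.072 ]
 [0.4376 0.2332 0.072 ]
 [0.4461 0.1581 0.072 ]
 [0.4439 0.1951 0.072 ]]
[[ 0.5611 -0.1282  0.012 ]
 [ 0.5271 -0.261   0.012 ]
 [ 0.7419 -0.1733  0.012 ]]
[[ 0.5309 -0.2465  0.012 ]
 [ 0.5651 -0.1268  0.012 ]
 [ 0.7104 -0.3057  0.012 ]
 [ 0.7452 -0.1733  0.012 ]]
xdir -13.99152215850654 -18.24596567919132 -14.4500488064474 ydir -14.392331988187763 -15.919481044644499 -14.709975507405659
front mid [ 0.5441 -0.1946  0.012 ] [ 0.548  -0.1867  0.012 ] centre [ 0.6379 -0.2131  0.012 ]
lipL end +y (array([ 0.5579, -0.1666,  0.2744]), np.float64(0.0004684708366132279))
lipR end -y (array([ 0.5439, -0.2269,  0.276 ]), np.float64(0.0008976217613225062))
(array([-0.   ,  0.   ,  1.218]), array([-387.6, -233.5,   76.6])) (array([-0.   ,  0.   ,  1.218]), array([-387.6, -233.4,  173.6]))
```

{"method": "step_arm", "body": {
  "moves": [
    [[0, 0, 0.6], [-200, -117, 0], 0.2],
    [[0, 0, 0.6], [-200, -117, 0], 0.1],
    [[0, 0, 0.6], [-200, -117, 0], 0.1],
    [[0, 0, 1.2], [-388, -233, 40], 0.1],
    [[0, 0, 1.2], [-388, -233, 76], 0.1],
    [[0, 0, 1.2], [-388, -233, 76], 0.1],
    [[0, 0, 1.2], [-388, -233, 76], 0.1],
    [[0, 0, 1.2], [-388, -233, 76], 0.1],
    [[0, 0, 1.2], [-388, -233, 76], 0.1],
    [[0, 0, 1.2], [-388, -233, 76], 0.1],
    [[0, 0, 1.2], [-388, -233, 76], 0.1],
    [[0, 0, 1.2], [-388, -233, 76], 0.1],
    [[0, 0, 1.2], [-388, -233, 76], 0.1],
    [[0, 0, 1.2], [-388, -233, 76], 0.1],
    [[0, 0, 1.2], [-388, -233, 76], 0.1],
    [[0, 0, 1.2], [-388, -233, 76], 0.1]
  ],
  "force": 25
}}

```text
time_s: 1.63
eef_pos: [0.4437, 0.1967, 0.1512]
tool_rot: [0.655, 0.756, 0.0, 0.0]
ft_force: [-0.1, -0.5, 0.5]
gripper_width: 0.549
gripper_force: 0.0
```

Run:
```python
from h import *
s=arm.read_state(); print(s['time_s'],s['eef_pos'],s['gripper_width'],s['ft_force'],R.from_quat(s['tool_rot']).as_matrix().round(3)); print(rel((.444,.195,.053),np.radians(7.7)))
c=cap('top','t2.png');
```

```text
1.6333 [0.44371186 0.19668364 0.15116532] 0.5492078504554789 [-0.14017593 -0.45584189  0.46324741] [[-0.142  0.99   0.   ]
 [ 0.99   0.142  0.   ]
 [ 0.     0.001 -1.   ]]
(array([ 0.001, -0.   ,  0.008]), array([-1.7, -0. , 98.2]))
```

{"method": "step_arm", "body": {
  "moves": [
    [[0, 0, 0], [-1.5, 0, 35], 0.1],
    [[0, 0, 0], [-1.5, 0, 70], 0.1],
    [[0, 0, 0], [-1.5, 0, 90], 0.1],
    [[0, 0, 0], [-1.5, 0, 98], 0.1],
    [[0, 0, 0], [-1.5, 0, 98], 0.1],
    [[0, 0, 0], [-1.5, 0, 98], -0.3],
    [[0, 0, 0], [-1.5, 0, 98], -0.5],
    [[0, 0, 0], [-1.5, 0, 98], -0.6],
    [[0, 0, 0], [-1.5, 0, 98], -0.7],
    [[0, 0, 0], [-1.5, 0, 98], -1],
    [[0, 0, 0], [-1.5, 0, 98], -1],
    [[0, 0, 0], [-1.5, 0, 98], -1],
    [[0, 0, 0], [-1.5, 0, 98], -1],
    [[0, 0, 0], [-1.5, 0, 98], -1]
  ],
  "force": 25
}}

```text
time_s: 2.85
eef_pos: [0.4444, 0.194, 0.0528]
tool_rot: [0.656, 0.755, -0.0, -0.0]
ft_force: [-3.2, -0.2, 3.5]
gripper_width: 0.14
gripper_force: 25.0
```

Run:
```python
from h import *
s=arm.read_state(); print(s['time_s'],s['eef_pos'],s['gripper_width'],s['gripper_force'],s['ft_force'])
# arc shifts: tool y = pail x, tool z down
r=112
for i in range(1,19):
    a=np.radians(5*i); print((round(r*(1-np.cos(a)),1), round(-r*np.sin(a),1)),end=' ')
```

```text
2.85 [0.44438953 0.19400068 0.05283344] 0.140138247552198 24.99457687139511 [-3.24564767 -0.15919765  3.53623049]
(np.float64(0.4), np.float64(-9.8)) (np.float64(1.7), np.float64(-19.4)) (np.float64(3.8), np.float64(-29.0)) (np.float64(6.8), np.float64(-38.3)) (np.float64(10.5), np.float64(-47.3)) (np.float64(15.0), np.float64(-56.0)) (np.float64(20.3), np.float64(-64.2)) (np.float64(26.2), np.float64(-72.0)) (np.float64(32.8), np.float64(-79.2)) (np.float64(40.0), np.float64(-85.8)) (np.float64(47.8), np.float64(-91.7)) (np.float64(56.0), np.float64(-97.0)) (np.float64(64.7), np.float64(-101.5)) (np.float64(73.7), np.float64(-105.2)) (np.float64(83.0), np.float64(-108.2)) (np.float64(92.6), np.float64(-110.3)) (np.float64(102.2), np.float64(-111.6)) (np.float64(112.0), np.float64(-112.0))
```

{"method": "step_arm", "body": {
  "moves": [
    [[0, 0, 0], [0, 0.1, -5], -1],
    [[0, 0, 0], [0, 0.4, -10], -1],
    [[0, 0, 0], [0, 1, -15], -1],
    [[0, 0, 0], [0, 1.7, -19.5], -1],
    [[0, 0, 0], [0, 2.7, -24], -1],
    [[0, 0, 0], [0, 3.8, -29], -1],
    [[0, 0, 0], [0, 5.2, -34], -1],
    [[0, 0, 0], [0, 6.8, -38], -1],
    [[0, 0, 0], [0, 8.5, -43], -1],
    [[0, 0, 0], [0, 10.5, -47], -1],
    [[0, 0, 0], [0, 12.6, -52], -1],
    [[0, 0, 0], [0, 15, -56], -1],
    [[0, 0, 0], [0, 17.5, -60], -1],
    [[0, 0, 0], [0, 20.3, -64], -1],
    [[0, 0, 0], [0, 23.2, -68], -1],
    [[0, 0, 0], [0, 26.2, -72], -1],
    [[0, 0, 0], [0, 29.4, -75.5], -1],
    [[0, 0, 0], [0, 32.8, -79], -1]
  ],
  "force": 25
}}

```text
time_s: 4.35
eef_pos: [0.4775, 0.1987, 0.1322]
tool_rot: [0.656, 0.755, 0.0, -0.0]
ft_force: [-4.2, -0.0, 1.9]
gripper_width: 0.143
gripper_force: 25.0
```

Run:
```python
from h import *
s=arm.read_state(); print(s['time_s'],s['eef_pos'],s['gripper_width'],s['gripper_force'],s['ft_force'],s['torque'])
c=cap('scene'); t=cap('top'); a=c['pixels'][180:300,320:440,::-1]; b=t['pixels'][200:300,220:320,::-1]
cv2.imwrite('pics/m2.png',np.hstack([cv2.resize(a,(400,400)),cv2.resize(b,(400,400))]))
```

```text
4.35 [0.4774572  0.19867365 0.1322032 ] 0.14341563825048287 24.994484782218933 [-4.24744599e+00 -1.89585526e-03  1.89026884e+00] [-0.1685088   0.63214188  0.00767318]
```

View pics/m2.png

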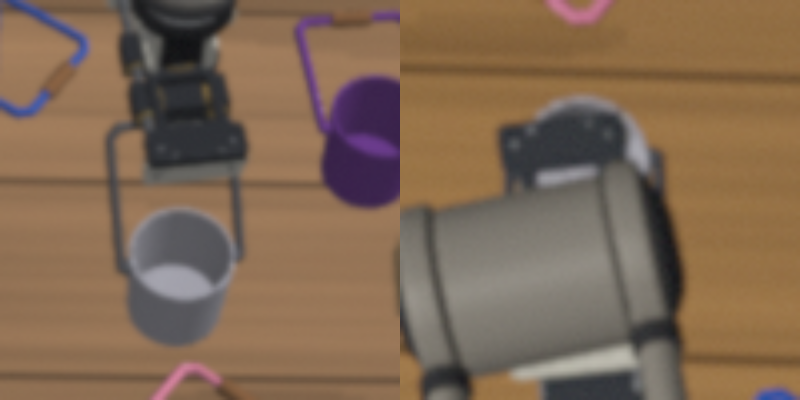

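The bail is at about 45° and the pail is still standing (scene crop: rim centred at (180,245)). I'll continue the arc.

{"method": "step_arm", "body": {
  "moves": [
    [[0, 0, 0], [0, 2.5, -4], -1],
    [[0, 0, 0], [0, 6, -7], -1],
    [[0, 0, 0], [0, 10, -10.5], -1],
    [[0, 0, 0], [0, 14, -13.5], -1],
    [[0, 0, 0], [0, 18, -16], -1],
    [[0, 0, 0], [0, 22, -18.5], -1],
    [[0, 0, 0], [0, 26.5, -21], -1],
    [[0, 0, 0], [0, 31, -23], -1],
    [[0, 0, 0], [0, 35.5, -25], -1],
    [[0, 0, 0], [0, 40, -27], -1],
    [[0, 0, 0], [0, 44.5, -28.5], -1],
    [[0, 0, 0], [0, 49, -30], -1],
    [[0, 0, 0], [0, 54, -31], -1],
    [[0, 0, 0], [0, 58.5, -32], -1],
    [[0, 0, 0], [0, 63, -32.5], -1],
    [[0, 0, 0], [0, 68, -33], -1],
    [[0, 0, 0], [0, 72.5, -33], -1],
    [[0, 0, 0], [0, 77, -33], -1],
    [[0, 0, 0], [0, 77, -33], -1],
    [[0, 0, 0], [0, 77, -33], -1]
  ],
  "force": 25
}}

```text
time_s: 6.12
eef_pos: [0.5539, 0.2096, 0.1651]
tool_rot: [0.656, 0.755, 0.001, 0.0]
ft_force: [-0.4, 1.1, 1.6]
gripper_width: 0.141
gripper_force: 25.0
```

{"method": "step_arm", "body": {
  "moves": [
    [[0, 0, 0], [0, 0, 0], -1],
    [[0, 0, 0], [0, 0, 0], -1],
    [[0, 0, 0], [0, 0, 0], -1],
    [[0, 0, 0], [0, 0, 0], -1]
  ],
  "force": 35
}}

```text
time_s: 6.45
eef_pos: [0.5535, 0.2095, 0.1651]
tool_rot: [0.656, 0.755, 0.0, 0.0]
ft_force: [0.3, 1.7, 2.2]
gripper_width: 0.144
gripper_force: 35.0
```

Run:
```python
from h import *
s=arm.read_state(); print(s['time_s'],s['eef_pos'],s['gripper_width'],s['gripper_force'],s['ft_force'],s['torque'])
c=cap('scene'); t=cap('top'); a=c['pixels'][180:300,320:440,::-1]; b=t['pixels'][200:300,220:320,::-1]
cv2.imwrite('pics/m3.png',np.hstack([cv2.resize(a,(400,400)),cv2.resize(b,(400,400))]))
```

```text
6.45 [0.55345975 0.20946611 0.16510077] 0.14424267883876413 34.98907685279846 [0.26290003 1.6713391  2.24170495] [0.191759   0.09288552 0.00119011]
```

View pics/m3.png

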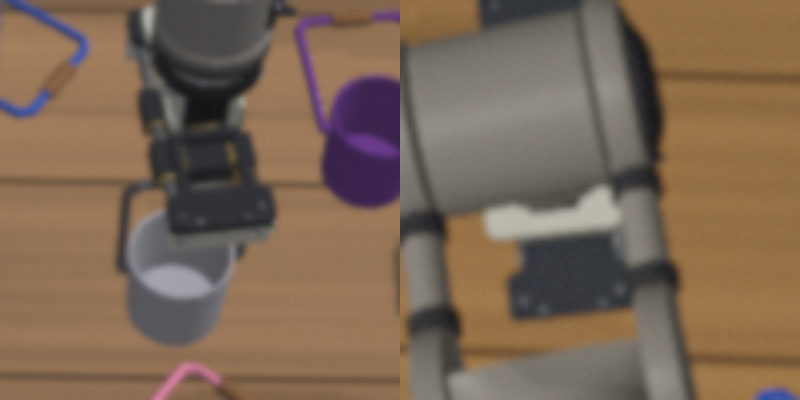

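The bail is upright with the pail unmoved (rim still at crop (180,245)). Next I lift straight up.

{"method": "step_arm", "body": {
  "moves": [
    [[0, 0, 0], [0, 0, -2], -1],
    [[0, 0, 0], [0, 0, -5], -1],
    [[0, 0, 0], [0, 0, -10], -1],
    [[0, 0, 0], [0, 0, -18], -1],
    [[0, 0, 0], [0, 0, -28], -1],
    [[0, 0, 0], [0, 0, -40], -1],
    [[0, 0, 0], [0, 0, -52], -1],
    [[0, 0, 0], [0, 0, -64], -1],
    [[0, 0, 0], [0, 0, -76], -1],
    [[0, 0, 0], [0, 0, -88], -1],
    [[0, 0, 0], [0, 0, -99], -1],
    [[0, 0, 0], [0, 0, -108], -1],
    [[0, 0, 0], [0, 0, -114], -1],
    [[0, 0, 0], [0, 0, -118], -1],
    [[0, 0, 0], [0, 0, -118], -1],
    [[0, 0, 0], [0, 0, -118], -1],
    [[0, 0, 0], [0, 0, -118], -1]
  ],
  "force": 35
}}

```text
time_s: 7.97
eef_pos: [0.5531, 0.2093, 0.282]
tool_rot: [0.656, 0.755, -0.001, -0.0]
ft_force: [-0.1, 0.3, -5.9]
gripper_width: 0.141
gripper_force: 35.0
```

Run:
```python
from h import *
s=arm.read_state(); print(s['time_s'],s['eef_pos'],s['gripper_width'],s['gripper_force'],s['ft_force'],s['torque'])
print(rel((.466,-.1755,.283),np.radians(-14)))
c=cap('scene'); t=cap('top'); a=c['pixels'][130:290,290:450,::-1]
e=s['eef_pos']; x=R.from_quat(s['tool_rot']).as_matrix()[:,0]
for z in(.019,-.08,-.165): print(z,[( (proj(c,e+x*k+[0,0,z])[0]-[290,130])*3.125).round() for k in(-.048,0,.048)])
cv2.imwrite('pics/m4.png',cv2.resize(a,(500,500)))
```

```text
7.9667 [0.55312083 0.20926064 0.28197439] 0.14136359870777357 34.98721897602081 [-0.07474568  0.25063904 -5.8857219 ] [-0.17877679  0.07905557  0.01319694]
(array([-0.001,  0.   ,  0.384]), array([-368.8, -139.9,   -0.8]))
0.019 [array([220., 243.]), array([285., 236.]), array([349., 230.])]
-0.08 [array([212., 318.]), array([273., 312.]), array([334., 306.])]
-0.165 [array([207., 376.]), array([264., 370.]), array([322., 364.])]
```

View pics/m4.png

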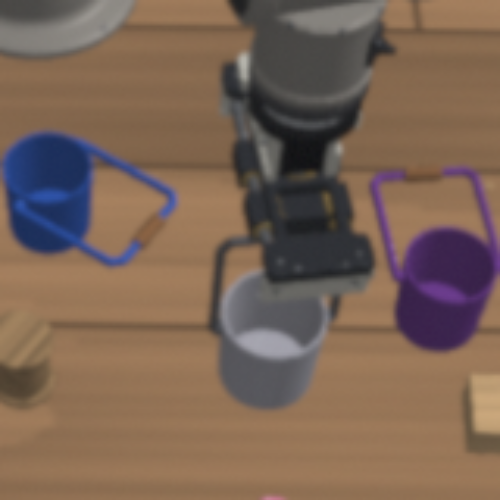

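The lift is good: the force reads about 6 N, and the rim centre at (274,312) matches the predicted (273,312), so the grip is centred. Now to the front of the hooks.

{"method": "step_arm", "body": {
  "moves": [
    [[0, 0, 0.003], [-3, -1, 0], -1],
    [[0, 0, 0.012], [-11, -4, 0], -1],
    [[0, 0, 0.026], [-25, -9, 0], -1],
    [[0, 0, 0.045], [-43, -16, 0], -1],
    [[0, 0, 0.07], [-66, -25, 0], -1],
    [[0, 0, 0.096], [-92, -35, 0], -1],
    [[0, 0, 0.126], [-121, -46, 0], -1],
    [[0, 0, 0.16], [-152, -58, 0], -1],
    [[0, 0, 0.19], [-184, -70, -1], -1],
    [[0, 0, 0.225], [-217, -82, -1], -1],
    [[0, 0, 0.258], [-248, -94, -1], -1],
    [[0, 0, 0.288], [-277, -105, -1], -1],
    [[0, 0, 0.315], [-303, -115, -1], -1],
    [[0, 0, 0.34], [-326, -124, -1], -1],
    [[0, 0, 0.358], [-344, -131, -1], -1],
    [[0, 0, 0.372], [-358, -136, -1], -1],
    [[0, 0, 0.381], [-366, -139, -1], -1],
    [[0, 0, 0.384], [-369, -140, -1], -1],
    [[0, 0, 0.384], [-369, -140, -1], -1],
    [[0, 0, 0.384], [-369, -140, -1], -1]
  ],
  "force": 35
}}

```text
time_s: 9.73
eef_pos: [0.4661, -0.1751, 0.2837]
tool_rot: [0.788, 0.616, 0.0, -0.0]
ft_force: [0.1, 0.9, -5.1]
gripper_width: 0.138
gripper_force: 35.0
```

Run:
```python
from h import *
np.set_printoptions(precision=4,suppress=True)
s=arm.read_state(); print(s['time_s'],s['eef_pos'],s['ft_force'],s['torque'])
c=cap('scene'); t=cap('top'); a=c['pixels'][180:340,140:300,::-1]; b=t['pixels'][150:310,360:520,::-1]
O=np.array([.563,-.1997,0]);th=np.radians(-14);bx=np.array([np.cos(th),np.sin(th),0]);by=np.array([-np.sin(th),np.cos(th),0])
m=np.hstack([cv2.resize(a,(400,400)),cv2.resize(b,(400,400))])
# overlay predicted lip top edges (bar-laid height h) for h=.246
for h in(.246,):
  for y in(.031,-.031):
    P=[O+bx*X+by*y+np.array([0,0,h+29e-3]) for X in(-.012,.034)]+[O+bx*.1+by*y+np.array([0,0,h-4e-3])]
    for i,(cc,o) in enumerate(((c,(140,180)),(t,(360,150)))):
        q=((proj(cc,P)-o)*2.5+[400*i,0]).astype(int)
        for p in q: cv2.circle(m,tuple(int(v) for v in p),2,(0,0,255),-1)
cv2.imwrite('pics/m5.png',m)
for X in(-.05,0,.052): print(rel(O+bx*X+[0,0,.283],th))
```

```text
9.7333 [ 0.4661 -0.1751  0.2837] [ 0.1453  0.8635 -5.0689] [-0.0108  0.0714 -0.0317]
(array([ 0.   , -0.   ,  0.002]), array([-0.9, 49.8,  0.7]))
(array([ 0.   , -0.   ,  0.002]), array([-1. , 99.8,  0.7]))
(array([ 0.   , -0.   ,  0.002]), array([ -1.1, 151.8,   0.7]))
```

View pics/m5.png

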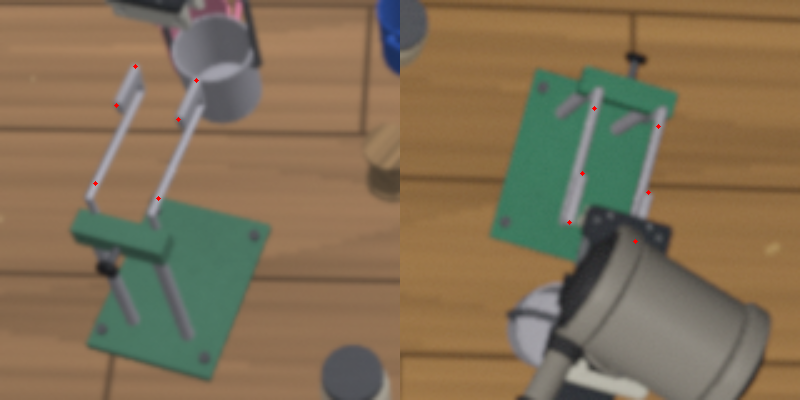

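The overlay dots sit on the lip tops in both views (scene (135,66)/(196,80), top (569,222)), so the bar's laid height is about 0.246 m. I advance over the lips at bar height 0.302 m.

{"method": "step_arm", "body": {
  "moves": [
    [[0, 0, 0], [0, 1, 0], -1],
    [[0, 0, 0], [0, 4, 0], -1],
    [[0, 0, 0], [0, 8, 0], -1],
    [[0, 0, 0], [0, 14, 0], -1],
    [[0, 0, 0], [0, 22, 0], -1],
    [[0, 0, 0], [0, 31, 0], -1],
    [[0, 0, 0], [-1, 42, 0], -1],
    [[0, 0, 0], [-1, 53, 0], -1],
    [[0, 0, 0], [-1, 65, 0], -1],
    [[0, 0, 0], [-1, 77, 0], -1],
    [[0, 0, 0], [-1, 89, 0], -1],
    [[0, 0, 0], [-1, 101, 0], -1],
    [[0, 0, 0], [-1, 112, 0], -1],
    [[0, 0, 0], [-1, 122, 0], -1],
    [[0, 0, 0], [-1, 131, 0], -1],
    [[0, 0, 0], [-1, 139, 0], -1],
    [[0, 0, 0], [-1, 145, 0], -1],
    [[0, 0, 0], [-1, 150, 0], -1],
    [[0, 0, 0], [-1, 152, 0], -1],
    [[0, 0, 0], [-1, 153, 0], -1]
  ],
  "force": 35
}}

```text
time_s: 11.5
eef_pos: [0.6149, -0.2136, 0.2833]
tool_rot: [0.788, 0.616, -0.0, -0.0]
ft_force: [0.9, 0.1, -5.3]
gripper_width: 0.14
gripper_force: 35.0
```

{"method": "step_arm", "body": {
  "moves": [
    [[0, 0, 0], [0, 0, 0], -1],
    [[0, 0, 0], [0, 0, 0], -1],
    [[0, 0, 0], [0, 0, 0], -1],
    [[0, 0, 0], [0, 0, 0], -1],
    [[0, 0, 0], [0, 0, 0], -1],
    [[0, 0, 0], [0, 0, 0], -1],
    [[0, 0, 0], [0, 0, 0], -1],
    [[0, 0, 0], [0, 0, 0], -1],
    [[0, 0, 0], [0, 0, 0], -1],
    [[0, 0, 0], [0, 0, 0], -1],
    [[0, 0, 0], [0, 0, 0], -1],
    [[0, 0, 0], [0, 0, 0], -1]
  ]
}}

```text
time_s: 12.5
eef_pos: [0.6145, -0.2135, 0.2837]
tool_rot: [0.788, 0.616, 0.0, -0.0]
ft_force: [0.8, 0.1, -5.2]
gripper_width: 0.138
gripper_force: 35.0
```

Run:
```python
from h import *
np.set_printoptions(precision=4,suppress=True)
s=arm.read_state(); print(s['time_s'],s['eef_pos'],s['ft_force'],s['torque'])
c=cap('scene'); t=cap('top'); a=c['pixels'][180:340,140:300,::-1]; b=t['pixels'][150:310,360:520,::-1]
cv2.imwrite('pics/m6.png',np.hstack([cv2.resize(a,(400,400)),cv2.resize(b,(400,400))]))
```

```text
12.5 [ 0.6145 -0.2135  0.2837] [ 0.8363  0.1194 -5.1931] [-0.1139  0.0553  0.0091]
```

View pics/m6.png

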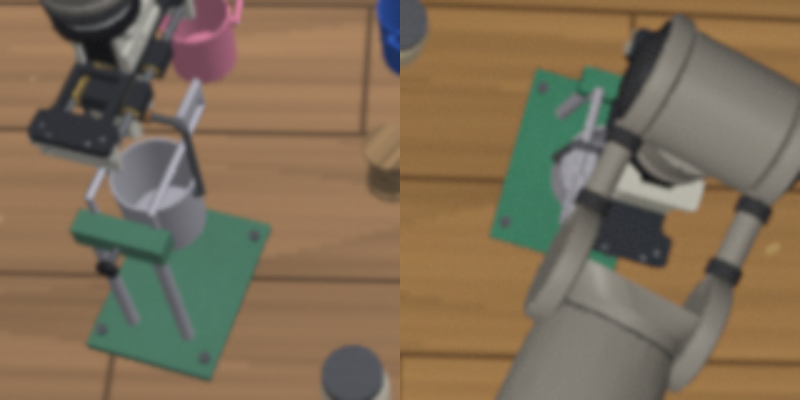

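The bar is above the open stretch behind the lips, with the prongs passing through the window (scene crop: bail corner at (180,120), prong tips at (100,180)/(160,210)). I lower to just above the highest possible contact height, then feel for it.

{"method": "step_arm", "body": {
  "moves": [
    [[0, 0, 0], [0, 0, 2], -1],
    [[0, 0, 0], [0, 0, 6], -1],
    [[0, 0, 0], [0, 0, 12], -1],
    [[0, 0, 0], [0, 0, 18], -1],
    [[0, 0, 0], [0, 0, 24], -1],
    [[0, 0, 0], [0, 0, 30], -1],
    [[0, 0, 0], [0, 0, 36], -1],
    [[0, 0, 0], [0, 0, 41], -1],
    [[0, 0, 0], [0, 0, 45], -1],
    [[0, 0, 0], [0, 0, 48], -1],
    [[0, 0, 0], [0, 0, 49.5], -1],
    [[0, 0, 0], [0, 0, 50], -1],
    [[0, 0, 0], [0, 0, 50], -1],
    [[0, 0, 0], [0, 0, 50], -1],
    [[0, 0, 0], [0, 0, 50], -1]
  ]
}}

```text
time_s: 13.85
eef_pos: [0.6147, -0.2136, 0.2341]
tool_rot: [0.788, 0.616, 0.0, 0.0]
ft_force: [0.1, -0.2, -3.9]
gripper_width: 0.143
gripper_force: 35.0
```

{"method": "step_arm", "body": {
  "moves": [
    [[0, 0, 0], [0, 0, 0.4], -1],
    [[0, 0, 0], [0, 0, 0.8], -1],
    [[0, 0, 0], [0, 0, 1.2], -1],
    [[0, 0, 0], [0, 0, 1.2], -1]
  ]
}}

```text
time_s: 14.18
eef_pos: [0.6145, -0.2135, 0.2324]
tool_rot: [0.788, 0.616, -0.0, -0.0]
ft_force: [-0.7, -0.3, -5.0]
gripper_width: 0.141
gripper_force: 35.0
```

{"method": "step_arm", "body": {
  "moves": [
    [[0, 0, 0], [0, 0, 0.5], -1],
    [[0, 0, 0], [0, 0, 1], -1],
    [[0, 0, 0], [0, 0, 1.5], -1],
    [[0, 0, 0], [0, 0, 1.5], -1]
  ]
}}

```text
time_s: 14.52
eef_pos: [0.6144, -0.2135, 0.2308]
tool_rot: [0.788, 0.616, -0.0, -0.0]
ft_force: [-0.3, -0.1, -5.4]
gripper_width: 0.138
gripper_force: 35.0
```

{"method": "step_arm", "body": {
  "moves": [
    [[0, 0, 0], [0, 0, 0.4], -1],
    [[0, 0, 0], [0, 0, 0.8], -1],
    [[0, 0, 0], [0, 0, 0.8], -1]
  ]
}}

```text
time_s: 14.77
eef_pos: [0.6146, -0.2135, 0.2302]
tool_rot: [0.788, 0.616, 0.0, 0.0]
ft_force: [-0.3, 0.5, -5.2]
gripper_width: 0.144
gripper_force: 35.0
```

{"method": "step_arm", "body": {
  "moves": [
    [[0, 0, 0], [0, 0, 0.4], -1],
    [[0, 0, 0], [0, 0, 0.8], -1],
    [[0, 0, 0], [0, 0, 0.8], -1]
  ]
}}

```text
time_s: 15.02
eef_pos: [0.6147, -0.2136, 0.2299]
tool_rot: [0.788, 0.616, 0.0, 0.0]
ft_force: [-0.1, 0.4, -1.8]
gripper_width: 0.14
gripper_force: 35.0
```

{"method": "step_arm", "body": {
  "moves": [
    [[0, 0, 0], [0, 0, 0.4], -1],
    [[0, 0, 0], [0, 0, 0.8], -1],
    [[0, 0, 0], [0, 0, 0.8], -1]
  ]
}}

```text
time_s: 15.27
eef_pos: [0.6148, -0.2136, 0.2297]
tool_rot: [0.788, 0.616, 0.0, 0.001]
ft_force: [-2.0, 0.8, 3.5]
gripper_width: 0.141
gripper_force: 35.0
```

Contact: the wrist force rose from −5.2 to +3.5 N, with the bar at about 0.249 m. I ease off slightly, then draw it back.

{"method": "step_arm", "body": {
  "moves": [
    [[0, 0, 0], [0, 0, -0.5], -1],
    [[0, 0, 0], [0, 0, -0.9], -1],
    [[0, 0, 0], [0, 0, -0.9], -1],
    [[0, 0, 0], [0, 0, -0.9], -1]
  ]
}}

```text
time_s: 15.6
eef_pos: [0.6146, -0.2136, 0.2297]
tool_rot: [0.788, 0.616, 0.0, 0.0]
ft_force: [0.2, 0.9, 2.3]
gripper_width: 0.141
gripper_force: 35.0
```

{"method": "step_arm", "body": {
  "moves": [
    [[0, 0, 0], [0, -0.5, 0], -1],
    [[0, 0, 0], [0, -1.5, 0], -1],
    [[0, 0, 0], [0, -3, 0], -1],
    [[0, 0, 0], [0, -5, 0], -1],
    [[0, 0, 0], [0, -7, 0], -1],
    [[0, 0, 0], [0, -9, 0], -1],
    [[0, 0, 0], [0, -10, 0], -1],
    [[0, 0, 0], [0, -10, 0], -1]
  ]
}}

```text
time_s: 16.27
eef_pos: [0.6046, -0.2111, 0.2297]
tool_rot: [0.788, 0.616, 0.0, 0.0]
ft_force: [2.0, -1.4, 3.7]
gripper_width: 0.142
gripper_force: 35.0
```

{"method": "step_arm", "body": {
  "moves": [
    [[0, 0, 0], [0, 0, -0.5], -1],
    [[0, 0, 0], [0, 0, -0.9], -1],
    [[0, 0, 0], [0, 0, -0.9], -1],
    [[0, 0, 0], [0, 0, -0.9], -1]
  ]
}}

```text
time_s: 16.6
eef_pos: [0.6044, -0.211, 0.2299]
tool_rot: [0.788, 0.616, -0.0, -0.001]
ft_force: [0.7, -1.2, -0.6]
gripper_width: 0.142
gripper_force: 35.0
```

{"method": "step_arm", "body": {
  "moves": [
    [[0, 0, 0], [0, -1, -0.1], -1],
    [[0, 0, 0], [0, -2.5, -0.2], -1],
    [[0, 0, 0], [0, -4.5, -0.3], -1],
    [[0, 0, 0], [0, -6.5, -0.3], -1],
    [[0, 0, 0], [0, -8.5, -0.3], -1],
    [[0, 0, 0], [0, -10.5, -0.3], -1],
    [[0, 0, 0], [0, -12.5, -0.3], -1],
    [[0, 0, 0], [0, -14, -0.3], -1],
    [[0, 0, 0], [0, -15, -0.3], -1],
    [[0, 0, 0], [0, -15, -0.3], -1]
  ]
}}

```text
time_s: 17.43
eef_pos: [0.5899, -0.2074, 0.2306]
tool_rot: [0.788, 0.616, -0.0, -0.0]
ft_force: [0.0, -0.0, -4.9]
gripper_width: 0.143
gripper_force: 35.0
```

Run:
```python
from h import *
np.set_printoptions(precision=4,suppress=True)
s=arm.read_state(); print(s['time_s'],s['eef_pos'],s['ft_force'],s['torque'])
O=np.array([.563,-.1997,0]);th=np.radians(-14);bx=np.array([np.cos(th),np.sin(th),0]);by=np.array([-np.sin(th),np.cos(th),0])
d=s['eef_pos']-O; print('bracket x,y',d@bx*1e3,d@by*1e3)
c=cap('scene'); a=c['pixels'][185:285,150:250,::-1]
cv2.imwrite('pics/m7.png',cv2.resize(a,(500,500),interpolation=cv2.INTER_CUBIC))
```

```text
17.4333 [ 0.5899 -0.2074  0.2306] [ 0.0008 -0.0405 -4.9173] [-0.0944  0.1033 -0.073 ]
bracket x,y 27.94796665181547 -0.9182552328465594
```

View pics/m7.png

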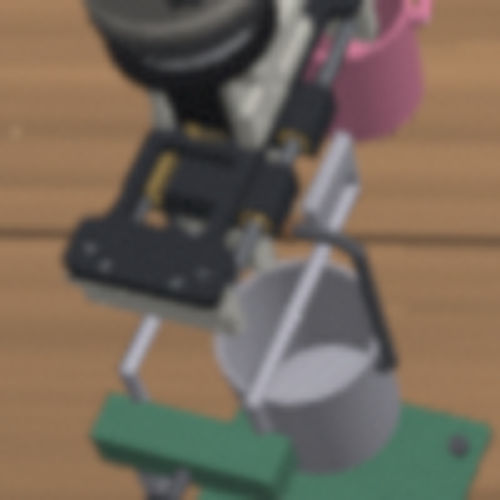

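The bar has entered under the lips (crop: it meets the right-hand prong at about (320,235), below the lip's rear end), and it is barely touching. I continue back.

{"method": "step_arm", "body": {
  "moves": [
    [[0, 0, 0], [0, -1, 0.2], -1],
    [[0, 0, 0], [0, -2.5, 0.3], -1],
    [[0, 0, 0], [0, -4.5, 0.3], -1],
    [[0, 0, 0], [0, -6.5, 0.3], -1],
    [[0, 0, 0], [0, -8.5, 0.3], -1],
    [[0, 0, 0], [0, -10.5, 0.3], -1],
    [[0, 0, 0], [0, -12.5, 0.3], -1],
    [[0, 0, 0], [0, -14.5, 0.3], -1],
    [[0, 0, 0], [0, -16.5, 0.3], -1],
    [[0, 0, 0], [0, -18, 0.3], -1],
    [[0, 0, 0], [0, -19, 0.3], -1],
    [[0, 0, 0], [0, -20, 0.3], -1],
    [[0, 0, 0], [0, -20, 0.3], -1]
  ]
}}

```text
time_s: 18.57
eef_pos: [0.5708, -0.2026, 0.2305]
tool_rot: [0.788, 0.616, 0.0, 0.0]
ft_force: [0.1, -0.0, -5.3]
gripper_width: 0.14
gripper_force: 35.0
```

{"method": "step_arm", "body": {
  "moves": [
    [[0, 0, 0], [0, -0.7, 0], -1],
    [[0, 0, 0], [0, -1.4, 0], -1],
    [[0, 0, 0], [0, -2, 0], -1],
    [[0, 0, 0], [0, -2, 0], -1]
  ]
}}

```text
time_s: 18.9
eef_pos: [0.5688, -0.2021, 0.2304]
tool_rot: [0.788, 0.616, -0.0, -0.0]
ft_force: [-0.7, -0.3, -5.0]
gripper_width: 0.141
gripper_force: 35.0
```

{"method": "step_arm", "body": {
  "moves": [
    [[0, 0, 0], [0, -0.6, 0], -1],
    [[0, 0, 0], [0, -1.2, 0], -1],
    [[0, 0, 0], [0, -1.8, 0], -1],
    [[0, 0, 0], [0, -1.8, 0], -1]
  ]
}}

```text
time_s: 19.23
eef_pos: [0.5671, -0.2017, 0.2304]
tool_rot: [0.788, 0.616, 0.0, -0.0]
ft_force: [0.1, -0.4, -6.1]
gripper_width: 0.141
gripper_force: 35.0
```

{"method": "step_arm", "body": {
  "moves": [
    [[0, 0, 0], [0, -0.5, 0], -1],
    [[0, 0, 0], [0, -1, 0], -1],
    [[0, 0, 0], [0, -1, 0], -1]
  ]
}}

```text
time_s: 19.48
eef_pos: [0.5661, -0.2014, 0.2304]
tool_rot: [0.788, 0.616, 0.0, -0.0]
ft_force: [0.6, -0.7, -6.0]
gripper_width: 0.139
gripper_force: 35.0
```

{"method": "step_arm", "body": {
  "moves": [
    [[0, 0, 0], [0, -0.5, 0], -1],
    [[0, 0, 0], [0, -1, 0], -1],
    [[0, 0, 0], [0, -1, 0], -1]
  ]
}}

```text
time_s: 19.73
eef_pos: [0.5651, -0.2012, 0.2304]
tool_rot: [0.788, 0.616, 0.0, -0.0]
ft_force: [0.7, 0.3, -5.0]
gripper_width: 0.141
gripper_force: 35.0
```

x is about 2.4 mm; I keep feeling for the ends.

{"method": "step_arm", "body": {
  "moves": [
    [[0, 0, 0], [0, -0.4, 0], -1],
    [[0, 0, 0], [0, -0.8, 0], -1],
    [[0, 0, 0], [0, -0.8, 0], -1]
  ]
}}

```text
time_s: 19.98
eef_pos: [0.5644, -0.201, 0.2304]
tool_rot: [0.788, 0.616, 0.0, -0.0]
ft_force: [-0.3, -0.8, -5.2]
gripper_width: 0.138
gripper_force: 35.0
```

{"method": "step_arm", "body": {
  "moves": [
    [[0, 0, 0], [0, -0.4, 0], -1],
    [[0, 0, 0], [0, -0.8, 0], -1],
    [[0, 0, 0], [0, -0.8, 0], -1]
  ]
}}

```text
time_s: 20.23
eef_pos: [0.5636, -0.2008, 0.2304]
tool_rot: [0.788, 0.616, 0.0, -0.0]
ft_force: [0.2, 0.9, -6.4]
gripper_width: 0.138
gripper_force: 35.0
```

{"method": "step_arm", "body": {
  "moves": [
    [[0, 0, 0], [0, -0.4, 0], -1],
    [[0, 0, 0], [0, -0.8, 0], -1],
    [[0, 0, 0], [0, -0.8, 0], -1]
  ]
}}

```text
time_s: 20.48
eef_pos: [0.5628, -0.2006, 0.2304]
tool_rot: [0.788, 0.616, 0.0, -0.0]
ft_force: [0.2, 0.8, -5.5]
gripper_width: 0.139
gripper_force: 35.0
```

{"method": "step_arm", "body": {
  "moves": [
    [[0, 0, 0], [0, -0.4, 0], -1],
    [[0, 0, 0], [0, -0.8, 0], -1],
    [[0, 0, 0], [0, -0.8, 0], -1]
  ]
}}

```text
time_s: 20.73
eef_pos: [0.5621, -0.2004, 0.2304]
tool_rot: [0.788, 0.616, 0.0, -0.0]
ft_force: [-0.2, 0.4, -5.7]
gripper_width: 0.14
gripper_force: 35.0
```

{"method": "step_arm", "body": {
  "moves": [
    [[0, 0, 0], [0, -0.4, 0], -1],
    [[0, 0, 0], [0, -0.8, 0], -1],
    [[0, 0, 0], [0, -0.8, 0], -1]
  ]
}}

```text
time_s: 20.98
eef_pos: [0.5616, -0.2004, 0.2306]
tool_rot: [0.788, 0.616, 0.0, 0.0]
ft_force: [1.5, 0.4, -4.3]
gripper_width: 0.141
gripper_force: 35.0
```

{"method": "step_arm", "body": {
  "moves": [
    [[0, 0, 0], [0, -0.4, 0], -1],
    [[0, 0, 0], [0, -0.8, 0], -1],
    [[0, 0, 0], [0, -0.8, 0], -1]
  ]
}}

```text
time_s: 21.23
eef_pos: [0.5612, -0.2003, 0.2306]
tool_rot: [0.788, 0.616, 0.001, 0.001]
ft_force: [5.0, -1.7, -6.3]
gripper_width: 0.142
gripper_force: 35.0
```

Home: 5 N against the upturned ends. I ease off, then set the weight down on the prongs.

{"method": "step_arm", "body": {
  "moves": [
    [[0, 0, 0], [0, 0.3, 0], -1],
    [[0, 0, 0], [0, 0.6, 0.3], -1],
    [[0, 0, 0], [0, 0.6, 0.6], -1],
    [[0, 0, 0], [0, 0.6, 0.6], -1]
  ]
}}

```text
time_s: 21.57
eef_pos: [0.5613, -0.2003, 0.2302]
tool_rot: [0.788, 0.616, 0.0, 0.0]
ft_force: [3.4, -0.8, -3.5]
gripper_width: 0.14
gripper_force: 35.0
```

{"method": "step_arm", "body": {
  "moves": [
    [[0, 0, 0], [0, 0, 0.3], -1],
    [[0, 0, 0], [0, 0, 0.5], -1],
    [[0, 0, 0], [0, 0, 0.5], -1]
  ]
}}

```text
time_s: 21.82
eef_pos: [0.5613, -0.2003, 0.2299]
tool_rot: [0.788, 0.616, 0.0, 0.0]
ft_force: [1.9, -1.2, 0.0]
gripper_width: 0.14
gripper_force: 35.0
```

{"method": "step_arm", "body": {
  "moves": [
    [[0, 0, 0], [0, 0, 0], -1],
    [[0, 0, 0], [0, 0, 0], -1],
    [[0, 0, 0], [0, 0, 0], -1]
  ],
  "force": 6
}}

```text
time_s: 22.07
eef_pos: [0.5613, -0.2002, 0.2298]
tool_rot: [0.788, 0.616, 0.0, 0.0]
ft_force: [2.6, 1.0, 2.0]
gripper_width: 0.15
gripper_force: 6.0
```

{"method": "step_arm", "body": {
  "moves": [
    [[0, 0, 0], [0, 0, 0], -0.65],
    [[0, 0, 0], [0, 0, 0], -0.55],
    [[0, 0, 0], [0, 0, 0], -0.45],
    [[0, 0, 0], [0, 0, 0], -0.35],
    [[0, 0, 0], [0, 0, 0], -0.2],
    [[0, 0, 0], [0, 0, 0], -0.1],
    [[0, 0, 0], [0, 0, 0], -0.1],
    [[0, 0, 0], [0, 0, 0], -0.1]
  ]
}}

```text
time_s: 22.73
eef_pos: [0.5611, -0.2002, 0.2293]
tool_rot: [0.788, 0.616, 0.0, -0.0]
ft_force: [0.5, -0.7, -0.4]
gripper_width: 0.451
gripper_force: 0.0
```

Run:
```python
from h import *
s=arm.read_state(); print(s['time_s'],s['eef_pos'],s['ft_force'],s['gripper_width'],s['gripper_force'])
c=cap('scene'); a=c['pixels'][185:285,150:250,::-1]
cv2.imwrite('pics/m8.png',cv2.resize(a,(500,500),interpolation=cv2.INTER_CUBIC))
```

```text
22.7333 [ 0.56112451 -0.20021018  0.22925493] [ 0.47094633 -0.69123526 -0.41501607] 0.4507738218789184 0.0
```

View pics/m8.png

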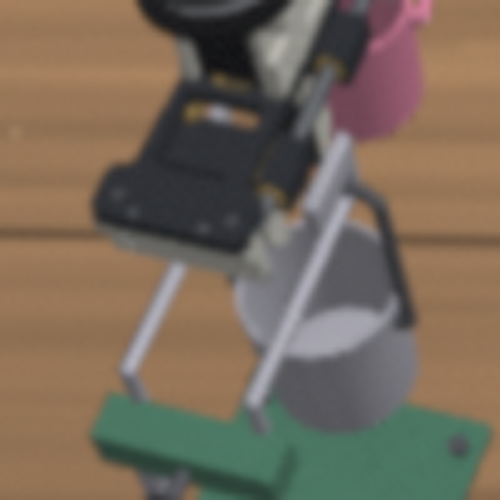

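Released: the pail hangs with its bail under the lips (corner at (355,190), by the prong tip). I withdraw straight up.

{"method": "step_arm", "body": {
  "moves": [
    [[0, 0, 0], [0, 0, -3], -0.1],
    [[0, 0, 0], [0, 0, -8], -0.1],
    [[0, 0, 0], [0, 0, -15], -0.1],
    [[0, 0, 0], [0, 0, -25], -0.1],
    [[0, 0, 0], [0, 0, -35], -0.1],
    [[0, 0, 0], [0, 0, -50], -0.1],
    [[0, 0, 0], [0, 0, -70], -0.1],
    [[0, 0, 0], [0, 0, -90], -0.1],
    [[0, 0, 0], [0, 0, -110], -0.1],
    [[0, 0, 0], [0, 0, -120], -0.1],
    [[0, 0, 0], [0, 0, -120], -0.1]
  ]
}}

```text
time_s: 23.7
eef_pos: [0.5619, -0.2006, 0.3534]
tool_rot: [0.788, 0.616, 0.001, 0.003]
ft_force: [-0.2, 0.3, 0.0]
gripper_width: 0.447
gripper_force: 0.0
```

{"method": "step_arm", "body": {
  "moves": [
    [[0, 0, 0], [0, -40, 0], -0.1],
    [[0, 0, 0], [0, -80, 0], -0.1],
    [[0, 0, 0], [0, -120, 0], -0.1],
    [[0, 0, 0], [0, -150, 0], -0.1],
    [[0, 0, 0], [0, -150, 0], -0.1],
    [[0, 0, 0], [0, -150, 0], -0.1],
    [[0, 0, 0], [0, -150, 0], -0.1],
    [[0, 0, 0], [0, -150, 0], -0.1],
    [[0, 0, 0], [0, -150, 0], -0.1],
    [[0, 0, 0], [0, -150, 0], -0.1],
    [[0, 0, 0], [0, -150, 0], -0.1],
    [[0, 0, 0], [0, -150, 0], -0.1],
    [[0, 0, 0], [0, -150, 0], -0.1],
    [[0, 0, 0], [0, -150, 0], -0.1],
    [[0, 0, 0], [0, -150, 0], -0.1],
    [[0, 0, 0], [0, -150, 0], -0.1],
    [[0, 0, 0], [0, -150, 0], -0.1],
    [[0, 0, 0], [0, -150, 0], -0.1],
    [[0, 0, 0], [0, -150, 0], -0.1],
    [[0, 0, 0], [0, -150, 0], -0.1]
  ]
}}

```text
time_s: 25.37
eef_pos: [0.4156, -0.164, 0.3493]
tool_rot: [0.788, 0.616, 0.0, -0.0]
ft_force: [-1.0, -0.5, -0.7]
gripper_width: 0.452
gripper_force: 0.0
```

Run:
```python
from h import *
s=arm.read_state(); print(s['time_s'],s['eef_pos'],s['ft_force'])
O=np.array([.563,-.1997,0]);th=np.radians(-14);bx=np.array([np.cos(th),np.sin(th),0])
c=cap('scene'); c2=cap('scene'); t=cap('top')
print('motion',np.abs(c['pixels'][185:285,180:250].astype(int)-c2['pixels'][185:285,180:250]).max())
f=lambda q,x,y:cv2.resize(q['pixels'][y:y+100,x:x+100,::-1],(400,400),interpolation=cv2.INTER_CUBIC)
m=np.hstack([f(c,150,185),f(t,385,165)])
for X in(0,):
  for i,(q,o) in enumerate(((c,(150,185)),(t,(385,165)))):
    p=(proj(q,O+bx*X+[0,0,.248])[0]-o)*4+[400*i,0]; cv2.circle(m,tuple(int(v) for v in p),2,(0,0,255),-1)
cv2.imwrite('pics/m9.png',m)
```

```text
25.3667 [ 0.41555818 -0.1639776   0.34928825] [-0.97010664 -0.45400706 -0.67470746]
motion 3
```

View pics/m9.png

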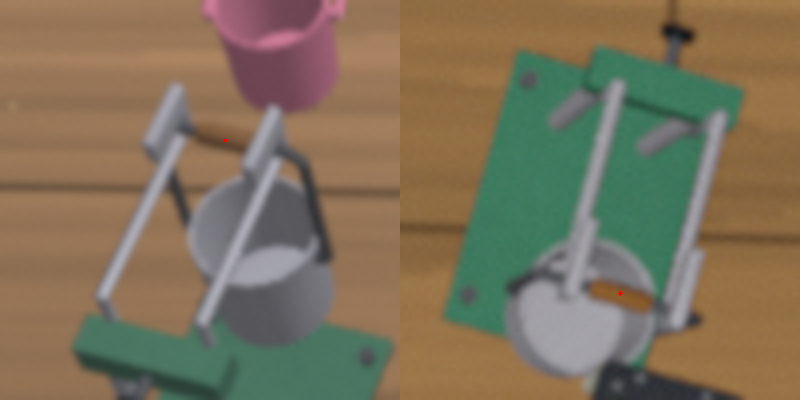

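The bar is home under both lips and still: the grip, at (222,137) in the scene view and (620,295) in the top view, lies on the predicted home dot in each. I hand in.

```bash
python3 -c "
from station import arm; print(arm.hand_in())"
```

```text
the job is handed in; nothing more can be done
None
```

The pail hangs still by its bail on both prongs, home under the lips; I let go, left the other things alone and handed the job in at about 25 s (no verdict was returned).

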